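Find the sign stand that still grips and set it on the sloping display

ROBOT

A 6-joint arm with a two-finger parallel gripper is mounted at the origin on the work surface. World frame = base frame: x ahead of the robot, y to its left, z up, the work surface at z = 0. Lengths are in m, angles in rad, forces in N, time in s.
With the tool pointing down it reaches from about 0.25 to 0.775 m from the base axis. Payload 4 kg.
Tool frame: the origin (TCP) lies on the centre line of the jaws, within the pads' length; the fingertips stand 17 mm ahead of it and the grasp point (between the pads) lies 2 mm behind it; x points along the fingers, y is the direction in which the jaws open and shut, and the axes are right-handed (so a half turn about x gives the same grasp; the last joint's range is limited). The gripper opens to 94 mm and grips with 3 to 60 N. Pads are 16 mm wide; open, the fingers measure 119 mm over their backs; the gripper's body (75 mm by 177 mm) begins 78 mm behind the grasp point.
Start: joints at [1.116, 0.087, 1.371, -0, 1.684, -0.103], TCP at [0.19, 0.516, 0.223] pointing down, gripper open.
Joint ranges: [-3.1, 3.1], [-0.76, 2.03], [0.27, 2.55], [-1.08, 4.22], [0.17, 2.65], [-2.57, 2.57]. Speed limits (rad/s): [2.79, 2.79, 3.14, 3.14, 3.14, 3.14].

INTERFACE

Orientations are given as a unit quaternion [w, x, y, z].
In Python, from cell import robot, vision, spotter gives the robot as it stands.
- The arm moves only by the tool servo_tool, never from a script. Its argument "plan" is a list of rows, each a list of 5 numbers: the shift along the tool's x, y, z in mm, then the turn about the tool's x in rad, then the closure in counts, from 0 (fully open) to 255 (shut). In form: [[dx, dy, dz, yaw, gripper], ...]. A call has exactly 5 rows; each row is the pose to reach, as a shift and turn from the pose commanded when the call began, along the tool's axes at that moment; what a row does not reach only later rows make up. A row lasts 1/10 s, in which the tool goes at most 50 mm and 8.59 degrees, less where a joint would pass 70% of its speed; a pose out of reach is approached as far as the arm can. A call with a gripper value outside its range is refused whole. The fingers move at their own pace and stop on an object; the grip force is fixed at half the most. Time passes only in rows, so rows that repeat a pose let the fingers close, or fill a call up. It gives the time, the measured TCP pose, the force and the opening at its end, in the units of the state.
- robot.observe(): the state, without advancing time (a new reading comes with each control period).
- vision.read_camera(name): name is "scene" or "top" or "wrist"; returns a dict with "image" (384x512x3 uint8, red, green, blue), "range_z" (384x512 float32, m along the optical axis (not along the pixel's ray), 0 where there is no reading), "camera_matrix" (3x3 intrinsics, pixels), "view" (4x4, takes a point from world to camera coordinates); the wrist camera has in their place "hand_eye" (4x4, takes a point from camera to tool coordinates, whose origin is the TCP and whose axes are the tool frame's). Camera axes: x right, y down, z forward; pixel columns grow to the right and rows downward; lengths in m; the calibration is good to about 2 mm. A picture is of the moment at which its call begins: read the wrist's pose just before it.
- robot.hand_in(): hands the job in, once; it reports no verdict.
Trained networks look in a picture, given as the dict that the camera call returned (one of the last four; its "shot" number tells which), for a name from the list of things; names that differ only in an ending like _2 or _b are one class to them, and where a whole thing is asked for, a point or a joint stands for the part that bears it (a point fixed in the world has none). Each returns a list of dicts, best first, with "score" (0 to 1); they miss things now and then, are a little off and sometimes report something else, mostly with a low value. They report only what shows in the picture. A call takes as long as a camera call. They do not tell look-alikes from the thing itself.
- spotter.recognise(name, picture): "bbox" ([centre column, centre row, width, height] in pixels, round what is visible of it).
- spotter.cut_out(name, picture): "region" (384x512 bool, what is visible of it) and "bbox" ([centre column, centre row, width, height] in pixels, round what is visible of it).
The state is a dict: "t": time; "joint_positions": joint angles; "joint_velocities": joint speeds; "effort": joint torques, N m; "position": TCP position; "orientation": TCP orientation; "contact_force": force on the tool from outside, world axes, zero at the start; "torque": the same for the moment, N m; "gripper_width": opening from 0.0 (shut) to 1.0 (fully open).
Only numpy, scipy, OpenCV 4.12 (cv2) and the standard library are available. Lean on these libraries where they do the work, as an engineer would, in place of code of your own. Each camera call takes 0.05 s, during which the arm holds its last target.

TASK

Three of these four sign stands have feet worn slick and only one still grips: drag stands a few centimetres along the bench, pushing low at the base, until the drag force tells you which one it is. Then set that one down gently, its foot flat on the planks, in the middle of the clear part of the sloping display board, and let go; it must stay there and not slide. Leave the other three standing on the bench, knock nothing over, do not press hard on the bench or the board, and leave everything else alone.

Things in the scene. Friction and masses are not known exactly. Their poses are not given: they have to be found in the camera images.
- stand_1_mid (a point): sign stand 1 of four that look the same: round dark steel base, 66 mm across from 5 to 19 mm above the bench, then 58 mm across up to 32 mm; upright neck 10 mm thick; on it, from 46 to 68 mm, a plain round aluminium knob 18 mm across with a thin slot for the ticket. 0.6 kg, nearly all in the base. This point is on its axis, 34 mm above the sole of the foot; z points up along the axis
- stand_2_mid (a point): sign stand 2, same shape and point as stand 1. Each stand rests on a round rubber foot 49 mm across, held loosely in the base and hidden under it, which drops 1 to 2 mm when the stand is lifted. Which stand has the good foot cannot be seen and changes from start to start
- stand_3_mid (a point): sign stand 3, same shape and point as stand 1. Dragged slowly along the bench, the stand with the good foot resists with about 5 to 7 N while it slides, a stand with a worn foot with under 2 N; while the push halts against it, the good one keeps pressing back with 3 to 5 N, a worn one with under 1 N
- stand_4_mid (a point): sign stand 4, same shape and point as stand 1. Pushed low, at the base, a stand slides upright; pushed higher up, at the knob, it may tip over
- patch (a point): point on the planks of the display board, in the middle of its clear part, about 97 mm above the bench. x points up the slope (26 degrees; a worn foot slides on it), y along the board's width, z square out of the planks. From here the planks reach 110 mm up, 130 mm down to a 14 mm high front lip, 90 mm to -y (open end); 84 mm to +y a tray of potatoes begins, about 80 mm tall
- board: the whole display board: dark planks on a green steel frame, 216 mm deep, 300 mm wide, fixed to the bench, its low front edge 40 mm and its back edge 145 mm above the bench. Origin on the bench under the middle; x points to its back
- bench: the plank bench, top at height 0
- honey_jar: amber honey jar with a brass cap, 60 mm across, 85 mm tall; origin at the centre of its underside; leave it alone
- mug: white mug, 76 mm across, 85 mm tall, with a handle; origin at the centre of its underside; leave it alone
- tape_roll: roll of brown tape lying flat, 84 mm across, 24 mm tall; origin at the centre of its underside; leave it alone
- ticket_pack: pack of blank paper tickets, 62 x 90 x 22 mm; origin at the centre of its underside; leave it alone
- marker: grey marker pen with a black cap, lying flat, 130 mm long, 17 mm thick; origin at its middle on the bench; leave it alone
- punnet: small green punnet of potatoes, 110 x 140 mm, 50 mm tall, potatoes to about 85 mm; origin at the centre of its underside; leave it alone
There are look-alikes about, which are no part of the job. Leave any blue look-alike of the part that bears stand_4_mid alone. Leave any blue look-alike of the part that bears stand_2_mid alone.

How it is judged:
On the way:
1. a stand has been dragged along the bench, upright, at least 20 mm from where it stood, with no stand on the display board yet (((distance of stand_1_mid from where it was at the start of the episode above 0.02 m and (height (world z) of stand_1_mid below 0.04 m and angle between stand_1_mid's own z axis and vertical below 0.1 rad)) or (distance of stand_2_mid from where it was at the start of the episode above 0.02 m and (height (world z) of stand_2_mid below 0.04 m and angle between stand_2_mid's own z axis and vertical below 0.1 rad)) or (distance of stand_3_mid from where it was at the start of the episode above 0.02 m and (height (world z) of stand_3_mid below 0.04 m and angle between stand_3_mid's own z axis and vertical below 0.1 rad)) or (distance of stand_4_mid from where it was at the start of the episode above 0.02 m and (height (world z) of stand_4_mid below 0.04 m and angle between stand_4_mid's own z axis and vertical below 0.1 rad))) and height (world z) of each of stand_1_mid, stand_2_mid, stand_3_mid, stand_4_mid below 0.04 m and angle between each of stand_1_mid, stand_2_mid, stand_3_mid, stand_4_mid's own z axis and vertical below 0.1 rad), for 0.1 s.
At the end, for the whole second after the job is handed in: one stand stands still on the clear part of the display board, its axis square to the planks within 0.1 rad, its foot on the planks and within 50 mm (60 mm up the slope) of the middle of the clear part; the other three stand upright on the bench ((((x of stand_1_mid in the frame of patch between -0.05 and 0.06 m and y of stand_1_mid in the frame of patch between -0.05 and 0.05 m and z of stand_1_mid in the frame of patch between 0.027 and 0.04 m and angle between the z axis of stand_1_mid and the z axis of patch, either way round below 0.1 rad and linear speed of stand_1 below 0.01 m/s) and (height (world z) of stand_2_mid below 0.04 m and angle between stand_2_mid's own z axis and vertical below 0.1 rad) and (height (world z) of stand_3_mid below 0.04 m and angle between stand_3_mid's own z axis and vertical below 0.1 rad) and (height (world z) of stand_4_mid below 0.04 m and angle between stand_4_mid's own z axis and vertical below 0.1 rad)) or ((x of stand_2_mid in the frame of patch between -0.05 and 0.06 m and y of stand_2_mid in the frame of patch between -0.05 and 0.05 m and z of stand_2_mid in the frame of patch between 0.027 and 0.04 m and angle between the z axis of stand_2_mid and the z axis of patch, either way round below 0.1 rad and linear speed of stand_2 below 0.01 m/s) and (height (world z) of stand_1_mid below 0.04 m and angle between stand_1_mid's own z axis and vertical below 0.1 rad) and (height (world z) of stand_3_mid below 0.04 m and angle between stand_3_mid's own z axis and vertical below 0.1 rad) and (height (world z) of stand_4_mid below 0.04 m and angle between stand_4_mid's own z axis and vertical below 0.1 rad)) or ((x of stand_3_mid in the frame of patch between -0.05 and 0.06 m and y of stand_3_mid in the frame of patch between -0.05 and 0.05 m and z of stand_3_mid in the frame of patch between 0.027 and 0.04 m and angle between the z axis of stand_3_mid and the z axis of patch, either way round below 0.1 rad and linear speed of stand_3 below 0.01 m/s) and (height (world z) of stand_1_mid below 0.04 m and angle between stand_1_mid's own z axis and vertical below 0.1 rad) and (height (world z) of stand_2_mid below 0.04 m and angle between stand_2_mid's own z axis and vertical below 0.1 rad) and (height (world z) of stand_4_mid below 0.04 m and angle between stand_4_mid's own z axis and vertical below 0.1 rad)) or ((x of stand_4_mid in the frame of patch between -0.05 and 0.06 m and y of stand_4_mid in the frame of patch between -0.05 and 0.05 m and z of stand_4_mid in the frame of patch between 0.027 and 0.04 m and angle between the z axis of stand_4_mid and the z axis of patch, either way round below 0.1 rad and linear speed of stand_4 below 0.01 m/s) and (height (world z) of stand_1_mid below 0.04 m and angle between stand_1_mid's own z axis and vertical below 0.1 rad) and (height (world z) of stand_2_mid below 0.04 m and angle between stand_2_mid's own z axis and vertical below 0.1 rad) and (height (world z) of stand_3_mid below 0.04 m and angle between stand_3_mid's own z axis and vertical below 0.1 rad)))); the robot touches nothing.
It fails at once if a stand slid down the display board to its front lip ((x of stand_1_mid in the frame of patch between -0.16 and -0.08 m and y of stand_1_mid in the frame of patch between -0.12 and 0.22 m and z of stand_1_mid in the frame of patch between 0.026 and 0.042 m) or (x of stand_2_mid in the frame of patch between -0.16 and -0.08 m and y of stand_2_mid in the frame of patch between -0.12 and 0.22 m and z of stand_2_mid in the frame of patch between 0.026 and 0.042 m) or (x of stand_3_mid in the frame of patch between -0.16 and -0.08 m and y of stand_3_mid in the frame of patch between -0.12 and 0.22 m and z of stand_3_mid in the frame of patch between 0.026 and 0.042 m) or (x of stand_4_mid in the frame of patch between -0.16 and -0.08 m and y of stand_4_mid in the frame of patch between -0.12 and 0.22 m and z of stand_4_mid in the frame of patch between 0.026 and 0.042 m)).
It fails at once if a stand was knocked over (leaning more than 0.7 rad) (angle between any of stand_1_mid, stand_2_mid, stand_3_mid, stand_4_mid's own z axis and vertical above 0.7 rad).
It fails at once if the display board was loaded with more than 35 N (contact force between board and anything else above 35 N).
It fails at once if the fingers pressed on the bench with more than 15 N (contact force between the fingers and bench above 15 N).
It fails at once if something else on the bench was moved by more than 20 mm (distance of any of honey_jar, mug, tape_roll, ticket_pack, marker, punnet from where it was at the start of the episode above 0.02 m).
It also fails if it takes over 72 s, if anything falls off the work surface, if the arm or the gripper's body presses on something with over 40 N, if the wrist force passes 120 N, or if a joint passes its speed limit or range.

## Working session

There is one attempt and no reset: what is moved stays moved. The work goes in short steps, Python scripts to look and compute and a tool call to move; the robot and the scene stay as the last step left them, time stands still between calls to the robot, and variables do not carry over. Pictures are saved under pics/ and viewed, and the job is handed in when it is done.

Besides the shell and the picture viewer there is one more tool, called after ">>>" as name(argument=value, ...) on one line, values as JSON. servo_tool: Moves the arm, as the interface text tells. Its arguments: {"type":"object","properties":{"plan":{"type":"array","items":{"type":"array","items":{"type":"number"}}}},"required":["plan"]}

```bash
ls; mkdir -p pics; python3 - <<'E'
from cell import robot, vision, spotter
import cv2,numpy as np
print(robot.observe())
for n in ("scene","top","wrist"):
    p=vision.read_camera(n); cv2.imwrite(f"pics/{n}0.png",p["image"][...,::-1])
    np.savez(f"{n}0.npz",**{k:v for k,v in p.items()})
    print(n,p["camera_matrix"],p.get("view",p.get("hand_eye")))
    for nm in ("stand_1_mid",):
        for d in spotter.recognise(nm,p): print(nm,d)
E
```

```text
pics
{'t': 0.0, 'joint_positions': array([ 1.11591570e+00,  8.79669603e-02,  1.37225605e+00, -4.87167224e-05,
        1.68360259e+00, -1.03114058e-01]), 'joint_velocities': array([ 0.00054485,  0.00132062, -0.00029961, -0.0003639 ,  0.00135262,
        0.00043935]), 'effort': array([-1.88558835e-03, -3.40186644e+01, -3.02423573e+01,  7.16917310e-02,
        3.30421503e-02, -1.78407595e-04]), 'position': array([0.18930433, 0.51584354, 0.2212967 ]), 'orientation': array([ 0.69599607,  0.12296619,  0.69639799, -0.1244935 ]), 'contact_force': array([ 0.39945907, -0.58978224, -0.04109721]), 'torque': array([-0.04998586, -0.00954189,  0.05242654]), 'gripper_width': 1.0024218610141364}
scene [[435.39113039   0.         254.28512035]
 [  0.         435.39113039 194.24361752]
 [  0.           0.           1.        ]] [[ 0.87587057  0.48248109  0.00792075 -0.44882879]
 [ 0.36948375 -0.66000263 -0.65412406 -0.18585692]
 [-0.31037478  0.5758546  -0.75634581  1.34917547]
 [ 0.          0.          0.          1.        ]]
stand_1_mid {'bbox': [261.1, 249.5, 26.6, 30.8], 'score': 0.68}
stand_1_mi
[... 281 characters left out ...]
e-02 -9.37916801e-02  5.39428837e-01]
 [ 9.38201657e-02  1.13360611e-04 -9.95589154e-01  9.94829961e-01]
 [ 0.00000000e+00  0.00000000e+00  0.00000000e+00  1.00000000e+00]]
stand_1_mid {'bbox': [298.7, 168.8, 25.8, 21.9], 'score': 0.76}
stand_1_mid {'bbox': [298.4, 259.4, 7.8, 44.9], 'score': 0.4}
wrist [[271.99560688   0.         256.03301903]
 [  0.         271.99560688 192.2390753 ]
 [  0.           0.           1.        ]] [[-4.17262588e-04 -2.27500364e-01  9.73777906e-01 -1.61823460e-01]
 [ 9.99999643e-01  6.20148937e-04  5.73381820e-04  3.80305660e-04]
 [-7.34331906e-04  9.73777798e-01  2.27500024e-01 -6.50469558e-02]
 [ 0.00000000e+00  0.00000000e+00  0.00000000e+00  1.00000000e+00]]
```

View pics/scene0.png

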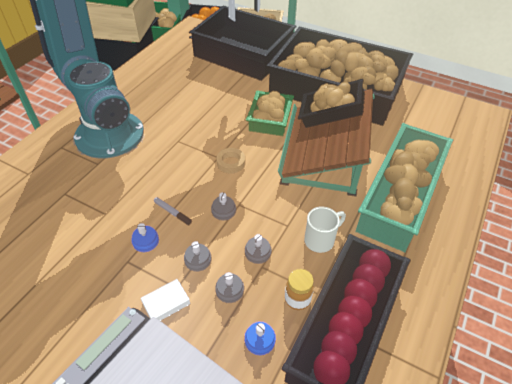

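View pics/top0.png

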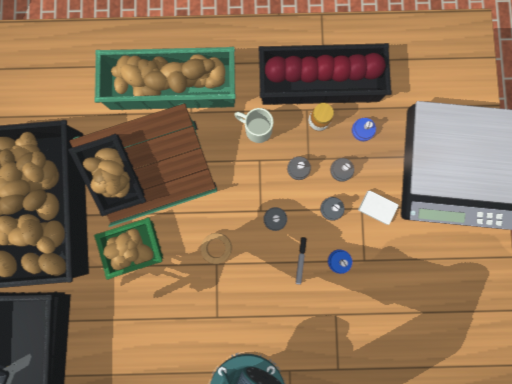

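View pics/wrist0.png

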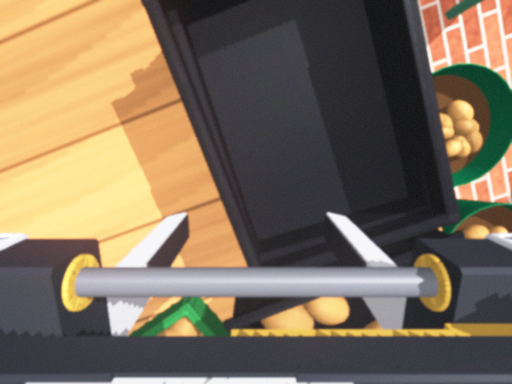

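```bash
cat > h.py <<'E'
import numpy as np
def cloud(p):
    K=p["camera_matrix"];Z=p["range_z"];V=np.linalg.inv(p["view"])
    v,u=np.mgrid[0:Z.shape[0],0:Z.shape[1]]
    c=np.stack([(u-K[0,2])/K[0,0]*Z,(v-K[1,2])/K[1,1]*Z,Z,np.ones_like(Z)],-1)
    w=(c@V.T)[...,:3]; w[Z<=0]=np.nan
    return w
def fitcyl(w,c,R=0.05,z=(0.020,0.045)):
    # circle-centre estimate of base-top disc (z~0.032, r 29mm)
    m=(np.hypot(w[...,0]-c[0],w[...,1]-c[1])<R)&(w[...,2]>z[0])&(w[...,2]<z[1])
    return w[m],m
E
python3 - <<'E'
import numpy as np,cv2
from h import *
for n,pts in (("top",dict(A=(300,168),B=(343,168),C=(333,208),D=(275,218),blue1=(364,128),blue2=(340,262),mug=(259,125),honey=(321,117),pack=(379,207),mark=(301,262),tape=(219,248))),
 ("scene",dict(A=(258,249),B=(229,287),C=(197,257),D=(223,207)))):
    p=dict(np.load(n+"0.npz",allow_pickle=True)); w=cloud(p)
    for k,(u,v) in pts.items():
        r=14 if n=="top" else 20
        s=w[v-r:v+r+1,u-r:u+r+1].reshape(-1,3)
        t=s[(s[:,2]>.028)&(s[:,2]<.037)]   # base top
        kn=s[s[:,2]>.05]
        ce=None
        if len(t)>5:
            h=cv2.minEnclosingCircle((t[:,:2]*1000).astype(np.float32)); ce=(np.round(h[0],1),round(h[1],1))
        print(n,k,np.round(np.nanmedian(s,0),3),"zmax",np.nanmax(s[:,2]).round(3),"top",len(t),ce,"knob",kn.mean(0).round(4) if len(kn) else None)
E
```

```text
top A [ 0.606 -0.161  0.018] zmax 0.073 top 294 (array([ 609.6, -157.9]), 28.8) knob [ 0.6086 -0.1574  0.0672]
top B [ 0.603 -0.279  0.019] zmax 0.071 top 292 (array([ 602.4, -279.7]), 29.0) knob [ 0.602  -0.2782  0.0659]
top C [ 0.493 -0.247  0.02 ] zmax 0.071 top 304 (array([ 493.6, -247. ]), 28.9) knob [ 0.4931 -0.2455  0.0664]
top D [ 0.469 -0.088  0.019] zmax 0.071 top 308 (array([468.5, -87.5]), 28.8) knob [ 0.4684 -0.0869  0.0683]
top blue1 [ 0.716 -0.345  0.011] zmax 0.066 top 127 (array([ 717.3, -346.3]), 28.7) knob [ 0.7165 -0.3456  0.0617]
top blue2 [ 0.347 -0.261  0.016] zmax 0.067 top 137 (array([ 348.1, -262.8]), 28.5) knob [ 0.3478 -0.262   0.0621]
top mug [ 0.735 -0.051  0.016] zmax 0.089 top 34 (array([723. , -47.9]), 37.2) knob [ 0.7215 -0.048   0.0733]
top honey [ 0.74  -0.218  0.051] zmax 0.09 top 22 (array([ 736.2, -213. ]), 27.1) knob [ 0.7418 -0.2178  0.0791]
top pack [ 0.493 -0.378  0.022] zmax 0.029 top 1 None knob None
top mark [ 0.347 -0.157  0.001] zmax 0.021 top 0 None knob None
top tape [0.391 0.069 0.005] zmax 0.029 top 13 (array([393. ,  77.7]), 37.6) knob None
scene A [ 0.611 -0.162  0.001] zmax 0.07 top 325 (array([ 610.3, -160.5]), 29.6) knob [ 0.6113 -0.1623  0.0636]
scene B [ 0.604 -0.284  0.002] zmax 0.07 top 389 (array([ 603. , -281.5]), 29.3) knob [ 0.604  -0.2836  0.0637]
scene C [ 0.496 -0.252  0.001] zmax 0.073 top 336 (array([ 494.5, -248.6]), 29.3) knob [ 0.4957 -0.2507  0.0639]
scene D [ 0.468 -0.09   0.001] zmax 0.072 top 255 (array([468.1, -90. ]), 30.4) knob [ 0.471  -0.0917  0.0626]
```

```bash
python3 - <<'E'
import numpy as np,cv2
from h import *
ims=[]
p=dict(np.load("top0.npz",allow_pickle=True));im=p["image"][80:290,60:410,::-1]
cv2.imwrite("pics/topz.png",cv2.resize(im,None,fx=2.25,fy=2.25,interpolation=cv2.INTER_CUBIC))
w=cloud(p)
# board plane: points planks
for n in ("top","scene"):
    p=dict(np.load(n+"0.npz",allow_pickle=True));w=cloud(p)
    hsv=cv2.cvtColor(p["image"],cv2.COLOR_RGB2HSV)
    m=(w[...,2]>.045)&(w[...,2]<.16)&(w[...,0]>.4)&(w[...,1]>.05)&(w[...,1]<.5)
    poly=np.zeros(m.shape,np.uint8)
    P=[(135,133),(185,112),(212,183),(160,200)] if n=="top" else [(300,128),(355,112),(362,165),(290,172)]
    cv2.fillPoly(poly,[np.array(P)],1)
    m&=poly>0
    q=w[m]; c=q.mean(0); 
    for _ in range(3):
        c=q.mean(0);N=np.linalg.svd(q-c,full_matrices=False)[2][2]; N*=np.sign(N[2]); d=(q-c)@N; q=q[abs(d)<.006]
    print(n,len(q),c,N,np.degrees(np.arccos(N[2])),"downhill az",np.degrees(np.arctan2(N[1],N[0])))
E
```

```text
top 3989 [0.63212156 0.17516579 0.09169575] [-0.41940802 -0.12872501  0.89862494] 26.02209362190071 downhill az -162.93766547303247
scene 2910 [0.63519115 0.18546104 0.09328253] [-0.41768539 -0.13211758  0.89893485] 25.981590906152643 downhill az -162.4473764378147
```

View pics/topz.png

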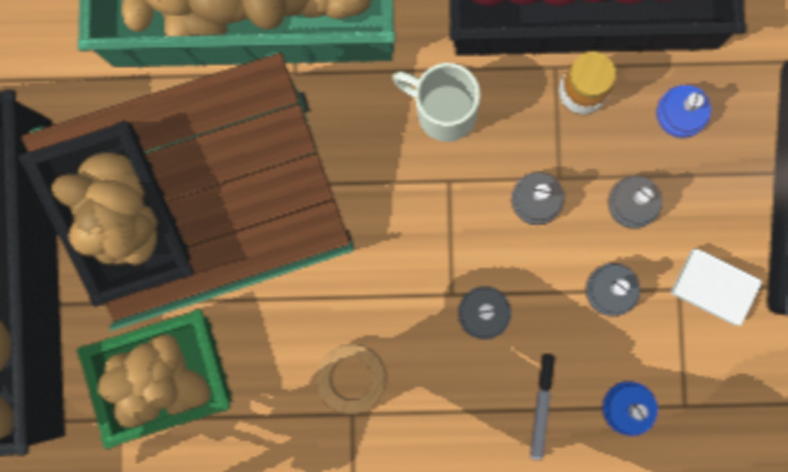

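```bash
cat >> h.py <<'E'
from scipy.spatial.transform import Rotation as Rn
def rot(q): return Rn.from_quat([q[1],q[2],q[3],q[0]])
def goto(o,tgt,az=None):
    """tool shift mm + turn from measured pose to tgt TCP; az = desired world azimuth deg of jaw axis (mod 180)"""
    R=rot(o["orientation"]).as_matrix()
    d=R.T@(np.array(tgt)-o["position"])*1000
    a=np.degrees(np.arctan2(R[1,1],R[0,1]))
    turn=0
    if az is not None:
        t=(az-a+90)%180-90      # world ccw
        turn=-np.radians(t)     # tool x points down
    return d.round(1),round(turn,3)
def st(o):
    R=rot(o["orientation"]).as_matrix()
    print("t",round(o["t"],2),"p",(o["position"]*1000).round(1),"F",o["contact_force"].round(2),"w",round(o["gripper_width"],3),"jaw az",np.degrees(np.arctan2(R[1,1],R[0,1])).round(1),"x-axis",R[:,0].round(3),"q",o["joint_positions"].round(2))
E
python3 - <<'E'
from cell import robot
from h import *
o=robot.observe(); st(o); print(rot(o["orientation"]).as_matrix().round(3))
print(goto(o,(.468,-.089,.150),90))
N=np.array([-.4185,-.1305,.8988]);N/=np.linalg.norm(N);c=np.array([.6337,.1803,.0925])
p=dict(np.load("top0.npz",allow_pickle=True));K=p["camera_matrix"];V=np.linalg.inv(p["view"])
def hit(u,v):
    d=V[:3,:3]@np.array([(u-K[0,2])/K[0,0],(v-K[1,2])/K[1,1],1]);C=V[:3,3]
    return C+d*((c-C)@N)/(d@N)
x=np.array([N[2]*-N[0],N[2]*-N[1],0]);x=-N*N[2]+np.array([0,0,1]);x/=np.linalg.norm(x);y=np.cross(N,x)
print("x",x,"y",y,np.degrees(np.arctan2(y[1],y[0])))
fr=hit(350/2.25+60,243/2.25+80);br=hit(283/2.25+60,57/2.25+80);print(fr,br,(br-fr)@x,(br-fr)@y)
print("patch",br-.11*x+.09*y, fr+.13*x+.09*y)
E
```

```text
t 0.3 p [189.4 516.2 222.1] F [-0.03 -0.48  1.04] w 1.002 jaw az 69.8 x-axis [-0.    -0.001 -1.   ] q [ 1.12  0.09  1.37  0.    1.68 -0.1 ]
[[-0.     0.345  0.939]
 [-0.001  0.939 -0.345]
 [-1.    -0.001 -0.   ]]
(array([  72.4, -472.1,  470. ]), np.float64(-0.352))
x [0.85804463 0.2675623  0.43837178] y [-2.97690443e-01  9.54662454e-01  1.38777878e-17] 107.31893843151474
[0.55507386 0.07228401 0.0402068 ] [0.75411632 0.13268146 0.14165444] 0.2314191748176834 -0.0015938513084795118
patch [0.63293927 0.18916923 0.09343354] [0.63982753 0.19298673 0.09719513]
```

>>> servo_tool(plan=[[0,-35,35,0,0],[0,-70,70,0,0],[0,-105,105,0,0],[0,-140,140,0,0],[0,-175,175,0,0]])

```text
t: 0.8
position: [0.2938, 0.29, 0.2225]
orientation: [0.696, 0.124, 0.696, -0.123]
contact_force: [0.7, -1.0, -0.2]
gripper_width: 0.999
```

>>> servo_tool(plan=[[0,-35,35,0,0],[0,-70,70,0,0],[0,-105,105,0,0],[0,-140,140,0,0],[0,-175,175,0,0]])

```text
t: 1.3
position: [0.3979, 0.0652, 0.2228]
orientation: [0.697, 0.124, 0.696, -0.124]
contact_force: [-0.2, 0.2, -0.4]
gripper_width: 1.001
```

>>> servo_tool(plan=[[0,-35,34,-0.08,0],[0,-70,68,-0.16,0],[0,-100,100,-0.24,0],[20,-122,120,-0.35,0],[55,-122,120,-0.35,0]])

```text
t: 1.8
position: [0.4709, -0.0928, 0.1692]
orientation: [0.709, 0.001, 0.705, -0.003]
contact_force: [-0.1, -0.3, -0.5]
gripper_width: 0.999
```

```bash
python3 - <<'E'
from cell import robot,vision
from h import *
import cv2
o=robot.observe(); st(o); print(goto(o,(.468,-.089,.026),90))
p=vision.read_camera("wrist");cv2.imwrite("pics/w1.png",p["image"][...,::-1]);st(robot.observe())
E
```

```text
t 1.8 p [470.9 -92.8 169.2] F [-0.08 -0.26 -0.47] w 0.999 jaw az 89.7 x-axis [ 0.006 -0.003 -1.   ] q [-0.31 -0.06  1.62 -0.    1.57 -1.88]
(array([143.2,   4.3,  -3.8]), np.float64(-0.005))
t 1.85 p [465.7 -89.8 160.5] F [-2.92  2.17 -4.47] w 0.999 jaw az 89.7 x-axis [-0.009  0.003 -1.   ] q [-0.31 -0.05  1.64  0.    1.57 -1.88]
```

View pics/w1.png

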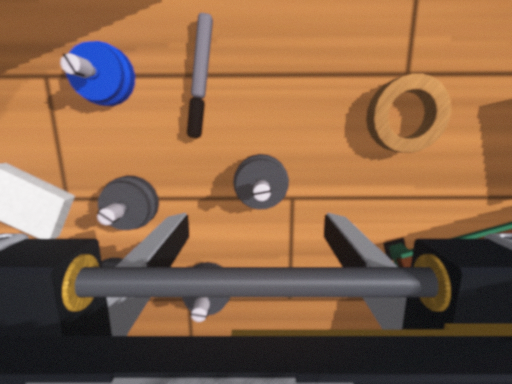

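>>> servo_tool(plan=[[30,0,0,0,0],[65,0,0,0,0],[95,0,0,0,0],[115,0,0,0,0],[125,0,0,0,0]])

```text
t: 2.35
position: [0.4667, -0.0878, 0.0407]
orientation: [0.706, 0.001, 0.708, 0.0]
contact_force: [0.2, 0.1, -0.3]
gripper_width: 0.999
```

>>> servo_tool(plan=[[8,0,0,0,0],[14,0,0,0,0],[14,0,0,0,0],[14,0,0,0,0],[14,0,0,0,0]])

```text
t: 2.85
position: [0.4688, -0.0889, 0.0294]
orientation: [0.708, 0.0, 0.706, -0.001]
contact_force: [-0.1, 0.1, -0.1]
gripper_width: 1.0
```

```bash
python3 - <<'E'
from cell import robot,vision
from h import *
import cv2
o=robot.observe(); st(o); print(goto(o,(.468,-.089,.026),90))
p=vision.read_camera("wrist");cv2.imwrite("pics/w2.png",p["image"][...,::-1]);st(robot.observe())
E
```

```text
t 2.85 p [468.8 -88.9  29.4] F [-0.14  0.1  -0.09] w 1.0 jaw az 89.9 x-axis [ 0.002 -0.    -1.   ] q [-0.31  0.05  1.81  0.    1.28 -1.88]
(array([ 3.4, -0.1, -0.8]), np.float64(-0.002))
t 2.9 p [468.7 -88.9  29.4] F [-0.21 -0.69 -0.21] w 1.002 jaw az 89.9 x-axis [ 0.002 -0.    -1.   ] q [-0.31  0.05  1.81  0.    1.28 -1.88]
```

View pics/w2.png

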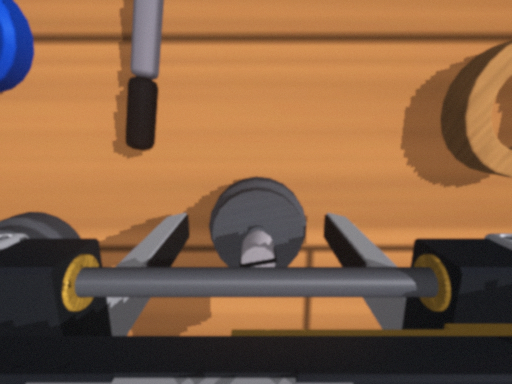

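>>> servo_tool(plan=[[3,4,0,0,0],[3,8,0,0,0],[3,11,0,0,0],[3,14,0,0,0],[3,17,0,0,0]])

```text
t: 3.4
position: [0.4681, -0.0717, 0.0255]
orientation: [0.707, 0.0, 0.707, -0.001]
contact_force: [-0.9, -1.9, -0.2]
gripper_width: 1.003
```

>>> servo_tool(plan=[[0,3,0,0,0],[0,6,0,0,0],[0,9,0,0,0],[0,12,0,0,0],[0,15,0,0,0]])

```text
t: 3.9
position: [0.4682, -0.0565, 0.0255]
orientation: [0.707, 0.001, 0.707, -0.001]
contact_force: [0.4, -1.0, -0.7]
gripper_width: 0.998
```

>>> servo_tool(plan=[[0,3,0,0,0],[0,6,0,0,0],[0,9,0,0,0],[0,12,0,0,0],[0,15,0,0,0]])

```text
t: 4.4
position: [0.4682, -0.0414, 0.0255]
orientation: [0.707, 0.001, 0.707, -0.001]
contact_force: [-0.1, -1.0, -0.7]
gripper_width: 0.997
```

>>> servo_tool(plan=[[0,0,0,0,0],[0,0,0,0,0],[0,0,0,0,0],[0,0,0,0,0],[0,0,0,0,0]])

```text
t: 4.9
position: [0.4682, -0.0417, 0.0255]
orientation: [0.707, 0.001, 0.707, -0.001]
contact_force: [-0.5, -0.6, -0.4]
gripper_width: 1.002
```

```bash
python3 - <<'E'
from cell import robot,vision
from h import *
import cv2
o=robot.observe(); st(o)
p=vision.read_camera("wrist");cv2.imwrite("pics/w3.png",p["image"][...,::-1]);st(robot.observe())
E
```

```text
t 4.9 p [468.2 -41.7  25.5] F [-0.48 -0.61 -0.38] w 1.002 jaw az 89.9 x-axis [ 0.  0. -1.] q [-0.21  0.04  1.83  0.    1.27 -1.78]
t 4.95 p [468.2 -41.7  25.5] F [0.08 0.41 0.07] w 1.002 jaw az 89.9 x-axis [ 0.  0. -1.] q [-0.21  0.04  1.83  0.    1.27 -1.78]
```

View pics/w3.png

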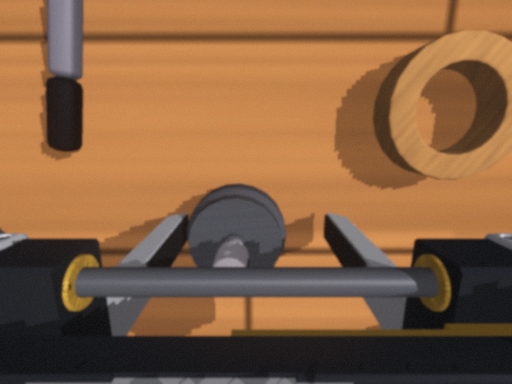

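>>> servo_tool(plan=[[0,-8,0,0,0],[-25,-13,0,0,0],[-65,-13,0,0,0],[-95,-18,10,0,0],[-95,-45,45,0,0]])

```text
t: 5.45
position: [0.5153, -0.0867, 0.1268]
orientation: [0.711, -0.001, 0.704, -0.0]
contact_force: [0.8, -1.1, 1.0]
gripper_width: 0.998
```

>>> servo_tool(plan=[[0,-30,40,0,0],[0,-60,80,0,0],[0,-72,97,0,0],[30,-72,97,0,0],[60,-72,97,0,0]])

```text
t: 5.95
position: [0.6114, -0.1608, 0.0605]
orientation: [0.708, 0.001, 0.706, -0.001]
contact_force: [0.3, 0.1, -1.2]
gripper_width: 0.999
```

>>> servo_tool(plan=[[20,0,0,0,0],[32,0,0,0,0],[35,0,0,0,0],[35,4,0,0,0],[35,8,0,0,0]])

```text
t: 6.45
position: [0.611, -0.1511, 0.0271]
orientation: [0.708, 0.0, 0.706, -0.001]
contact_force: [-1.0, 0.1, 0.7]
gripper_width: 0.999
```

>>> servo_tool(plan=[[0,3,0,0,0],[0,6,0,0,0],[0,9,0,0,0],[0,12,0,0,0],[0,15,0,0,0]])

```text
t: 6.95
position: [0.6104, -0.1361, 0.026]
orientation: [0.708, 0.0, 0.707, -0.001]
contact_force: [0.9, -1.9, 1.5]
gripper_width: 1.004
```

>>> servo_tool(plan=[[0,3,0,0,0],[0,6,0,0,0],[0,9,0,0,0],[0,12,0,0,0],[0,15,0,0,0]])

```text
t: 7.45
position: [0.61, -0.1207, 0.0255]
orientation: [0.707, 0.001, 0.707, -0.001]
contact_force: [-0.4, -3.1, 1.9]
gripper_width: 1.0
```

>>> servo_tool(plan=[[0,0,0,0,0],[0,0,0,0,0],[0,0,0,0,0],[0,0,0,0,0],[0,0,0,0,0]])

```text
t: 7.95
position: [0.6099, -0.1208, 0.0252]
orientation: [0.707, 0.001, 0.707, -0.0]
contact_force: [-0.0, -0.5, -0.3]
gripper_width: 1.005
```

```bash
python3 - <<'E'
from cell import robot,vision
from h import *
import cv2
o=robot.observe(); st(o)
p=vision.read_camera("wrist");cv2.imwrite("pics/w4.png",p["image"][...,::-1]);st(robot.observe())
E
```

```text
t 7.95 p [ 609.9 -120.8   25.2] F [-0.03 -0.49 -0.3 ] w 1.005 jaw az 89.9 x-axis [-0.     0.001 -1.   ] q [-0.29  0.36  1.45  0.    1.34 -1.86]
t 8.0 p [ 609.9 -120.9   25.3] F [ 0.03  0.55 -0.68] w 1.0 jaw az 89.9 x-axis [-0.  0. -1.] q [-0.29  0.36  1.45  0.    1.34 -1.86]
```

View pics/w4.png

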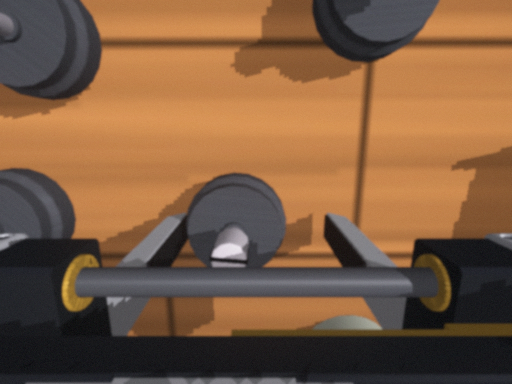

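>>> servo_tool(plan=[[0,-8,0,0,0],[-25,-13,0,0,0],[-65,-13,0,0,0],[-95,-18,0,0,0],[-95,-60,-3,0,0]])

```text
t: 8.5
position: [0.6107, -0.1795, 0.1275]
orientation: [0.711, -0.002, 0.703, 0.0]
contact_force: [0.8, -1.4, 0.7]
gripper_width: 0.998
```

>>> servo_tool(plan=[[0,-45,-2,0,0],[0,-85,-4,0,0],[0,-99,-4,0,0],[30,-99,-4,0,0],[60,-99,-4,0,0]])

```text
t: 9.0
position: [0.6036, -0.2811, 0.0612]
orientation: [0.708, 0.001, 0.706, -0.001]
contact_force: [0.0, -0.3, 0.0]
gripper_width: 1.0
```

>>> servo_tool(plan=[[20,0,0,0,0],[32,0,0,0,0],[35,0,0,0,0],[35,-4,0,0,0],[35,-8,0,0,0]])

```text
t: 9.5
position: [0.6038, -0.2886, 0.0272]
orientation: [0.708, -0.0, 0.706, -0.001]
contact_force: [-0.5, -0.4, 0.5]
gripper_width: 1.0
```

>>> servo_tool(plan=[[0,-3,0,0,0],[0,-6,0,0,0],[0,-9,0,0,0],[0,-12,0,0,0],[0,-15,0,0,0]])

```text
t: 10.0
position: [0.6034, -0.2996, 0.0264]
orientation: [0.707, 0.003, 0.707, 0.002]
contact_force: [-0.4, 7.6, 4.3]
gripper_width: 1.001
```

>>> servo_tool(plan=[[0,-3,0,0,0],[0,-6,0,0,0],[0,-9,0,0,0],[0,-12,0,0,0],[0,-15,0,0,0]])

```text
t: 10.5
position: [0.6035, -0.3144, 0.0264]
orientation: [0.707, 0.003, 0.707, 0.002]
contact_force: [0.1, 7.3, 3.9]
gripper_width: 1.002
```

>>> servo_tool(plan=[[0,0,0,0,0],[0,0,0,0,0],[0,0,0,0,0],[0,0,0,0,0],[0,0,0,0,0]])

```text
t: 11.0
position: [0.6035, -0.315, 0.0265]
orientation: [0.708, 0.002, 0.707, 0.002]
contact_force: [0.3, 6.8, 4.1]
gripper_width: 1.001
```

```bash
python3 - <<'E'
from cell import robot,vision
from h import *
import cv2
o=robot.observe(); st(o)
p=vision.read_camera("wrist");cv2.imwrite("pics/w5.png",p["image"][...,::-1]);st(robot.observe())
E
```

```text
t 11.0 p [ 603.5 -315.    26.5] F [0.31 6.79 4.06] w 1.001 jaw az 90.0 x-axis [ 0.001  0.005 -1.   ] q [-0.57  0.48  1.28  0.01  1.39 -2.14]
t 11.05 p [ 603.4 -315.1   26.5] F [-0.5   7.17  4.62] w 0.997 jaw az 90.0 x-axis [ 0.001  0.005 -1.   ] q [-0.57  0.48  1.28  0.01  1.39 -2.14]
```

View pics/w5.png

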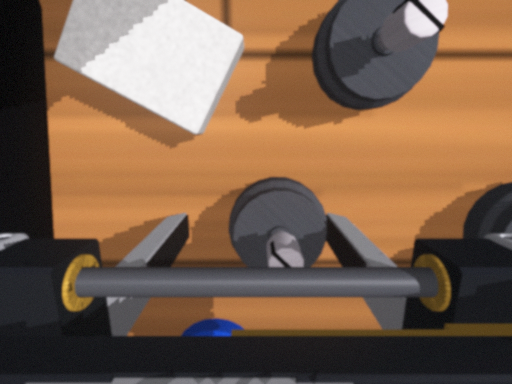

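>>> servo_tool(plan=[[0,5,0,0,0],[0,10,0,0,0],[0,14,0,0,0],[0,14,0,0,0],[0,14,0,0,0]])

```text
t: 11.55
position: [0.6026, -0.3041, 0.0254]
orientation: [0.707, 0.001, 0.707, -0.001]
contact_force: [0.3, 0.4, 0.8]
gripper_width: 0.998
```

>>> servo_tool(plan=[[-30,0,0,0,0],[-70,0,0,0,0],[-95,2,-5,0,0],[-95,20,-45,0,0],[-95,38,-85,0,0]])

```text
t: 12.05
position: [0.5179, -0.2665, 0.1217]
orientation: [0.708, 0.0, 0.706, -0.001]
contact_force: [-0.8, -0.0, 0.5]
gripper_width: 0.997
```

>>> servo_tool(plan=[[0,18,-24,0,0],[5,18,-24,0,0],[30,18,-24,0,0],[60,18,-24,0,0],[80,18,-24,0,0]])

```text
t: 12.55
position: [0.4937, -0.248, 0.0386]
orientation: [0.707, 0.001, 0.707, -0.001]
contact_force: [0.2, -0.3, -0.6]
gripper_width: 0.999
```

>>> servo_tool(plan=[[12,0,0,0,0],[15,0,0,0,0],[15,2,0,0,0],[15,6,0,0,0],[15,10,0,0,0]])

```text
t: 13.05
position: [0.4948, -0.238, 0.0268]
orientation: [0.708, 0.0, 0.706, -0.001]
contact_force: [-0.0, 0.0, 0.4]
gripper_width: 1.004
```

>>> servo_tool(plan=[[0,3,0,0,0],[0,6,0,0,0],[0,9,0,0,0],[0,12,0,0,0],[0,15,0,0,0]])

```text
t: 13.55
position: [0.4942, -0.2229, 0.0259]
orientation: [0.707, 0.0, 0.707, -0.001]
contact_force: [-0.9, -0.9, 1.2]
gripper_width: 0.996
```

>>> servo_tool(plan=[[0,3,0,0,0],[0,6,0,0,0],[0,9,0,0,0],[0,12,0,0,0],[0,12,0,0,0]])

```text
t: 14.05
position: [0.4938, -0.21, 0.0252]
orientation: [0.707, 0.001, 0.707, -0.0]
contact_force: [0.6, -0.6, 0.6]
gripper_width: 1.001
```

>>> servo_tool(plan=[[0,0,0,0,0],[0,0,0,0,0],[0,0,0,0,0],[0,0,0,0,0],[0,0,0,0,0]])

```text
t: 14.55
position: [0.4938, -0.2107, 0.0253]
orientation: [0.707, 0.001, 0.707, -0.001]
contact_force: [0.4, 0.4, -0.7]
gripper_width: 0.999
```

```bash
python3 - <<'E'
from cell import robot,vision
from h import *
import cv2
o=robot.observe(); st(o)
p=vision.read_camera("wrist");cv2.imwrite("pics/w6.png",p["image"][...,::-1]);st(robot.observe())
E
```

```text
t 14.55 p [ 493.8 -210.7   25.3] F [ 0.42  0.41 -0.67] w 0.999 jaw az 89.9 x-axis [-0.  0. -1.] q [-0.51  0.18  1.67  0.    1.29 -2.08]
t 14.6 p [ 493.8 -210.7   25.4] F [-1.17  0.17  0.38] w 1.003 jaw az 89.9 x-axis [-0.  0. -1.] q [-0.51  0.18  1.67  0.    1.29 -2.08]
```

View pics/w6.png

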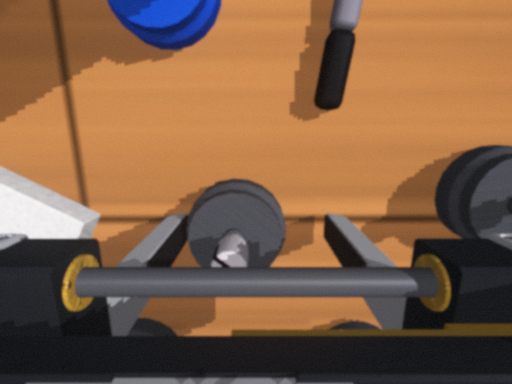

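>>> servo_tool(plan=[[0,-10,0,0,0],[-30,-13,0,0,0],[-75,-13,0,0,0],[-120,-13,0,0,30],[-135,-40,40,0,60]])

```text
t: 15.1
position: [0.5334, -0.2506, 0.1682]
orientation: [0.71, -0.001, 0.704, -0.002]
contact_force: [0.4, -0.8, 1.7]
gripper_width: 0.867
```

>>> servo_tool(plan=[[0,-25,25,0,90],[0,-40,45,0,120],[0,-52,58,0,120],[0,-52,58,0,120],[0,-52,58,0,120]])

```text
t: 15.6
position: [0.5909, -0.303, 0.1597]
orientation: [0.707, 0.001, 0.707, -0.001]
contact_force: [-0.6, 0.5, -0.6]
gripper_width: 0.53
```

```bash
cat > loc.py <<'E'
from cell import robot,vision,spotter
from h import *
import cv2,sys
tag=sys.argv[1]
p=vision.read_camera("scene");cv2.imwrite(f"pics/s{tag}.png",p["image"][...,::-1]);ws=cloud(p)
p=vision.read_camera("top");cv2.imwrite(f"pics/t{tag}.png",p["image"][...,::-1]);wt=cloud(p)
o=robot.observe();p=vision.read_camera("wrist");cv2.imwrite(f"pics/w{tag}.png",p["image"][...,::-1])
T=np.eye(4);T[:3,:3]=rot(o["orientation"]).as_matrix();T[:3,3]=o["position"]
p["view"]=np.linalg.inv(T@p["hand_eye"]);ww=cloud(p)
st(o)
for c in ((.603,-.31),(.61,-.135),(.494,-.224),(.468,-.056)):
  for n,w in (("s",ws),("t",wt),("w",ww)):
    m=np.hypot(w[...,0]-c[0],w[...,1]-c[1])<.045
    s=w[m];t=s[(s[:,2]>.028)&(s[:,2]<.037)];k=s[(s[:,2]>.05)&(s[:,2]<.075)]
    if len(t)>20:
        h=cv2.minEnclosingCircle((t[:,:2]*1000).astype(np.float32));print(c,n,len(t),np.round(h[0],1),round(h[1],1),k.mean(0).round(4) if len(k) else None)
E
python3 loc.py 7
```

```text
t 15.7 p [ 590.7 -302.3  160.3] F [-0.79 -0.26 -0.09] w 0.532 jaw az 89.9 x-axis [-0.  0. -1.] q [-0.56  0.36  1.17  0.    1.61 -2.13]
(0.603, -0.31) s 404 [ 602.9 -301.8] 29.4 [ 0.6042 -0.3038  0.064 ]
(0.603, -0.31) t 58 [ 591.5 -292.9] 17.6 [ 0.594  -0.3008  0.0523]
(0.603, -0.31) w 1741 [ 603.1 -299.8] 29.1 [ 0.6013 -0.3     0.0657]
(0.61, -0.135) s 309 [ 606.7 -135.8] 29.8 [ 0.6073 -0.1376  0.0627]
(0.61, -0.135) t 292 [ 605.7 -133.6] 28.8 [ 0.6046 -0.1329  0.0668]
(0.61, -0.135) w 1716 [ 606.  -133.8] 29.3 [ 0.6049 -0.1364  0.0637]
(0.494, -0.224) t 287 [ 493.9 -223.2] 28.9 [ 0.4938 -0.2218  0.0669]
(0.494, -0.224) w 2227 [ 494.3 -223.4] 29.1 [ 0.495  -0.225   0.0655]
(0.468, -0.056) t 305 [471.6 -54.2] 29.1 [ 0.4715 -0.0543  0.0679]
(0.468, -0.056) w 1894 [472.6 -55.9] 29.0 None
```

View pics/s7.png

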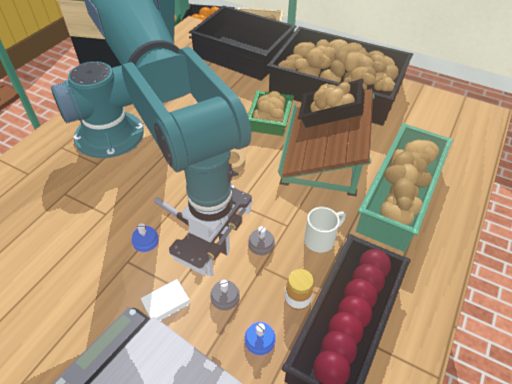

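View pics/w7.png

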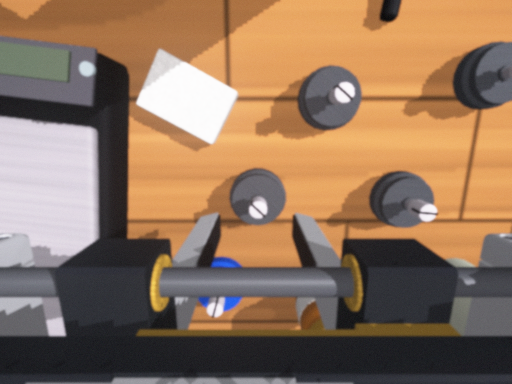

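>>> servo_tool(plan=[[0,2,12,0,120],[25,2,12,0,120],[60,2,12,0,120],[90,2,12,0,120],[103,2,12,0,120]])

```text
t: 16.25
position: [0.602, -0.2989, 0.0535]
orientation: [0.705, 0.002, 0.709, 0.001]
contact_force: [-0.5, 0.2, 0.2]
gripper_width: 0.533
```

>>> servo_tool(plan=[[1,0,0,0,120],[1,0,0,0,120],[1,0,0,0,150],[1,0,0,0,180],[1,0,0,0,195]])

```text
t: 16.75
position: [0.604, -0.3011, 0.058]
orientation: [0.708, 0.0, 0.706, -0.001]
contact_force: [1.0, 0.3, -0.1]
gripper_width: 0.314
```

```bash
python3 - <<'E'
from cell import robot,vision
from h import *
import cv2
o=robot.observe(); st(o);print(goto(o,(.603,-.300,.056)))
p=vision.read_camera("wrist");cv2.imwrite("pics/w8.png",p["image"][...,::-1]);st(robot.observe())
E
```

```text
t 16.75 p [ 604.  -301.1   58. ] F [ 1.03  0.3  -0.07] w 0.314 jaw az 89.9 x-axis [ 0.002 -0.001 -1.   ] q [-0.55  0.44  1.27  0.    1.43 -2.12]
(array([ 2. ,  1.1, -1. ]), 0)
t 16.8 p [ 603.8 -301.    57.5] F [-0.21 -0.06 -0.1 ] w 0.269 jaw az 89.9 x-axis [ 0.002 -0.001 -1.   ] q [-0.55  0.44  1.27  0.    1.43 -2.12]
```

View pics/w8.png

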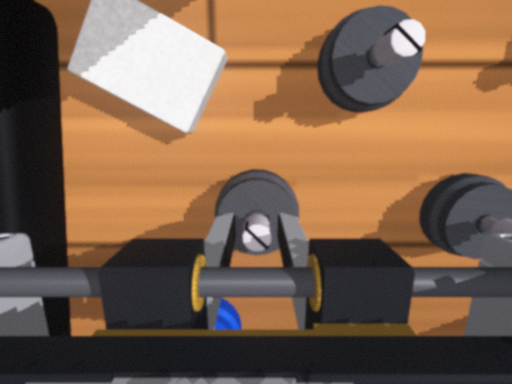

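>>> servo_tool(plan=[[1,1,0,0,205],[1,1,0,0,215],[1,1,0,0,255],[1,1,0,0,255],[1,1,0,0,255]])

```text
t: 17.3
position: [0.6035, -0.3004, 0.0557]
orientation: [0.707, 0.0, 0.707, -0.001]
contact_force: [1.2, -3.6, 1.1]
gripper_width: 0.184
```

>>> servo_tool(plan=[[0,0,0,0,255],[-2,0,0,0,255],[-8,0,0,0,255],[-18,0,0,0,255],[-30,0,0,0,255]])

```text
t: 17.8
position: [0.6024, -0.2985, 0.0841]
orientation: [0.706, 0.001, 0.708, 0.0]
contact_force: [-0.3, 0.3, -5.9]
gripper_width: 0.185
```

```bash
python3 - <<'E'
from cell import robot,vision
from h import *
import cv2
o=robot.observe(); st(o)
p=vision.read_camera("wrist");cv2.imwrite("pics/w9.png",p["image"][...,::-1]);st(robot.observe())
E
```

```text
t 17.8 p [ 602.4 -298.5   84.1] F [-0.3   0.26 -5.89] w 0.185 jaw az 89.9 x-axis [-0.003  0.003 -1.   ] q [-0.54  0.42  1.24  0.    1.49 -2.11]
t 17.85 p [ 604.  -299.6   88.1] F [ 0.47  0.42 -4.08] w 0.184 jaw az 89.9 x-axis [ 0.002 -0.001 -1.   ] q [-0.54  0.42  1.24  0.    1.49 -2.11]
```

View pics/w9.png

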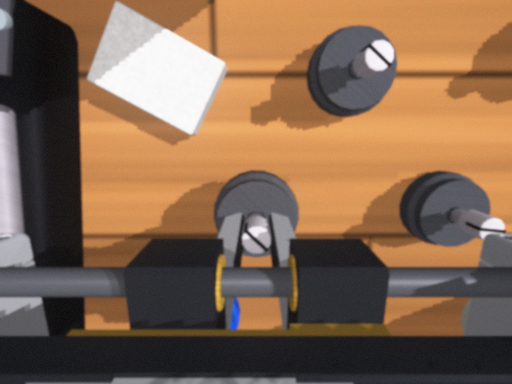

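>>> servo_tool(plan=[[-15,0,0,0,255],[-45,0,0,0,255],[-80,5,0,0,255],[-110,20,0,0,255],[-130,45,2,0,255]])

```text
t: 18.35
position: [0.6057, -0.2561, 0.2198]
orientation: [0.709, 0.0, 0.705, -0.003]
contact_force: [1.5, 0.2, -5.8]
gripper_width: 0.181
```

>>> servo_tool(plan=[[-5,30,2,0,255],[-5,65,4,0,255],[-5,100,6,0,255],[-5,135,8,0,255],[-5,170,10,0,255]])

```text
t: 18.85
position: [0.6155, -0.0832, 0.2216]
orientation: [0.707, 0.001, 0.707, -0.001]
contact_force: [0.3, -0.0, -5.8]
gripper_width: 0.182
```

>>> servo_tool(plan=[[0,35,2,0,255],[0,70,4,0,255],[0,105,6,0,255],[0,140,8,0,255],[0,170,10,0,255]])

```text
t: 19.35
position: [0.6257, 0.0874, 0.2217]
orientation: [0.707, 0.001, 0.707, -0.0]
contact_force: [0.0, -1.1, -5.6]
gripper_width: 0.184
```

>>> servo_tool(plan=[[0,25,2,-0.06,255],[0,50,4,-0.12,255],[0,75,6,-0.18,255],[0,90,8,-0.25,255],[0,96,10,-0.304,255]])

```text
t: 19.85
position: [0.6358, 0.1835, 0.2213]
orientation: [0.699, -0.108, 0.699, 0.109]
contact_force: [-0.3, -0.3, -7.6]
gripper_width: 0.185
```

```bash
python3 - <<'E'
from cell import robot,vision
from h import *
import cv2
o=robot.observe(); st(o)
p=vision.read_camera("wrist");cv2.imwrite("pics/w10.png",p["image"][...,::-1])
p=vision.read_camera("scene");cv2.imwrite("pics/s10.png",p["image"][...,::-1]);o=robot.observe();st(o)
print(goto(o,(.6356,.1913,.20),107.3))
E
```

```text
t 19.85 p [635.8 183.5 221.3] F [-0.34 -0.31 -7.58] w 0.185 jaw az 107.6 x-axis [ 0.     0.001 -1.   ] q [ 0.19  0.34  1.07  0.    1.73 -1.68]
t 19.95 p [636.  182.6 221.1] F [-0.16  0.67 -6.38] w 0.181 jaw az 107.4 x-axis [ 0.001  0.001 -1.   ] q [ 0.19  0.34  1.07  0.    1.73 -1.68]
(array([21.1,  8.4,  2.2]), np.float64(0.002))
```

View pics/w10.png

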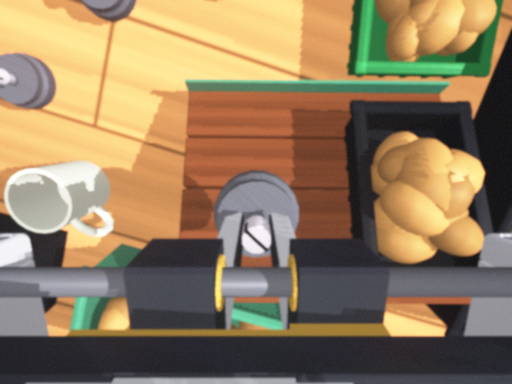

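View pics/s10.png

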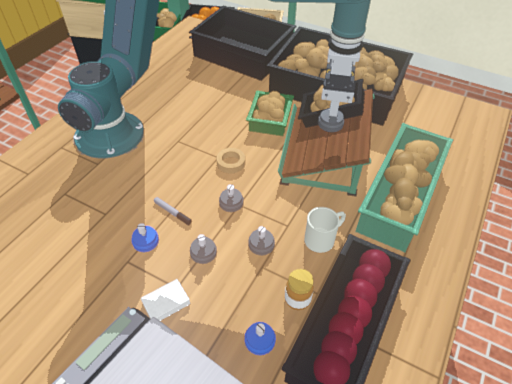

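>>> servo_tool(plan=[[10,4,2,0,255],[24,7,2,0,255],[36,7,2,0,255],[42,7,2,0,255],[42,7,2,0,255]])

```text
t: 20.45
position: [0.6348, 0.1879, 0.1756]
orientation: [0.697, -0.106, 0.701, 0.106]
contact_force: [-0.2, 0.6, -5.8]
gripper_width: 0.185
```

>>> servo_tool(plan=[[2,0,0,0,255],[4,0,0,0,255],[6,0,0,0,255],[8,0,0,0,255],[8,0,0,0,255]])

```text
t: 20.95
position: [0.6359, 0.1885, 0.1701]
orientation: [0.699, -0.106, 0.699, 0.106]
contact_force: [0.1, 0.1, -6.4]
gripper_width: 0.184
```

```bash
python3 - <<'E'
from cell import robot,vision
from h import *
import cv2
o=robot.observe(); st(o)
p=vision.read_camera("wrist");cv2.imwrite("pics/w11.png",p["image"][...,::-1])
p=vision.read_camera("scene");cv2.imwrite("pics/s11.png",cv2.resize(p["image"][60:220,250:450,::-1],None,fx=3,fy=3));o=robot.observe();st(o)
E
```

```text
t 20.95 p [635.9 188.5 170.1] F [ 0.06  0.08 -6.38] w 0.184 jaw az 107.3 x-axis [-0.  0. -1.] q [ 0.2   0.35  1.16  0.    1.63 -1.67]
t 21.05 p [636.  188.6 170.3] F [ 1.15 -0.62 -6.85] w 0.185 jaw az 107.3 x-axis [ 0.  0. -1.] q [ 0.2   0.35  1.15  0.    1.63 -1.67]
```

View pics/s11.png

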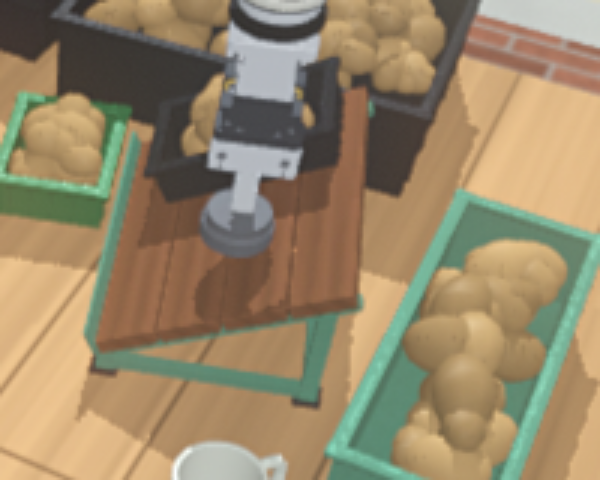

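Not yet in contact; continue lowering slowly.

>>> servo_tool(plan=[[1,0,0,0,255],[2,0,0,0,255],[3,0,0,0,255],[4,0,0,0,255],[4,0,0,0,255]])

```text
t: 21.55
position: [0.6359, 0.1885, 0.166]
orientation: [0.699, -0.106, 0.699, 0.106]
contact_force: [-0.7, -0.4, -6.6]
gripper_width: 0.182
```

>>> servo_tool(plan=[[1,0,0,0,255],[1,0,0,0,255],[2,0,0,0,255],[2,0,0,0,255],[2,0,0,0,255]])

```text
t: 22.05
position: [0.636, 0.1886, 0.1643]
orientation: [0.699, -0.106, 0.699, 0.106]
contact_force: [0.4, 0.3, -5.5]
gripper_width: 0.186
```

>>> servo_tool(plan=[[1,0,0,0,255],[1,0,0,0,255],[2,0,0,0,255],[2,0,0,0,255],[2,0,0,0,255]])

```text
t: 22.55
position: [0.636, 0.1886, 0.1626]
orientation: [0.699, -0.106, 0.699, 0.106]
contact_force: [0.1, -0.6, -5.1]
gripper_width: 0.184
```

>>> servo_tool(plan=[[1,0,0,0,255],[1,0,0,0,255],[2,0,0,0,255],[2,0,0,0,255],[2,0,0,0,255]])

```text
t: 23.05
position: [0.6365, 0.1884, 0.1615]
orientation: [0.7, -0.106, 0.698, 0.106]
contact_force: [-1.8, -1.4, 0.9]
gripper_width: 0.183
```

>>> servo_tool(plan=[[0.6,0,-1.5,0,255],[1.4,0,-3,0,255],[2.2,0,-4.5,0,255],[3.1,0,-6.1,0,255],[3.1,0,-6.1,0,255]])

```text
t: 23.55
position: [0.63, 0.1865, 0.158]
orientation: [0.699, -0.106, 0.699, 0.106]
contact_force: [-1.3, -1.1, 5.2]
gripper_width: 0.183
```

```bash
python3 - <<'E'
from cell import robot,vision
from h import *
import cv2
o=robot.observe(); st(o)
p=vision.read_camera("scene");cv2.imwrite("pics/s12.png",cv2.resize(p["image"][60:220,250:450,::-1],None,fx=3,fy=3));o=robot.observe();st(o)
E
```

```text
t 23.55 p [630.  186.5 158. ] F [-1.26 -1.06  5.21] w 0.183 jaw az 107.3 x-axis [ 0.001 -0.    -1.   ] q [ 0.2   0.34  1.19 -0.    1.6  -1.67]
t 23.6 p [630.  186.5 158. ] F [-1.29 -1.34  5.82] w 0.184 jaw az 107.3 x-axis [ 0.001 -0.    -1.   ] q [ 0.2   0.34  1.19 -0.    1.6  -1.67]
```

View pics/s12.png

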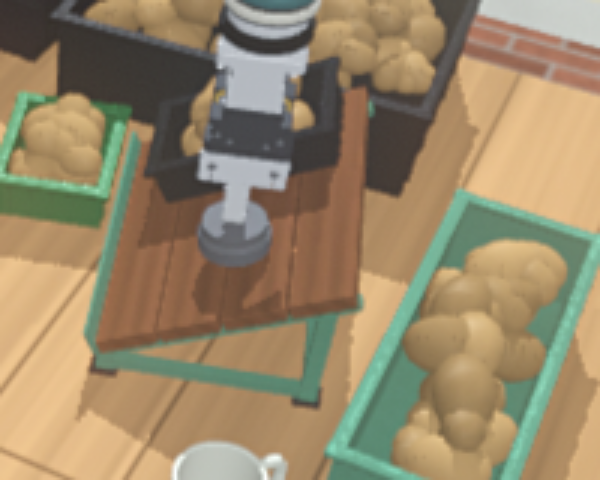

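>>> servo_tool(plan=[[0.8,0,-1.5,0,255],[1.7,0,-3,0,255],[2.7,0,-4.5,0,255],[3.6,0,-5.8,0,255],[3.6,0,-5.8,0,255]])

```text
t: 24.1
position: [0.6242, 0.1847, 0.1539]
orientation: [0.699, -0.107, 0.699, 0.106]
contact_force: [-1.8, -2.3, 5.2]
gripper_width: 0.183
```

```bash
python3 - <<'E'
from cell import robot,vision
from h import *
import cv2
o=robot.observe(); st(o)
T=np.eye(4);T[:3,:3]=rot(o["orientation"]).as_matrix();T[:3,3]=o["position"]
p=vision.read_camera("wrist");cv2.imwrite("pics/w13.png",p["image"][...,::-1])
p=vision.read_camera("scene");cv2.imwrite("pics/s13.png",cv2.resize(p["image"][60:220,250:450,::-1],None,fx=3,fy=3));o=robot.observe();st(o)
E
```

```text
t 24.1 p [624.2 184.7 153.9] F [-1.8  -2.28  5.21] w 0.183 jaw az 107.3 x-axis [-0.001 -0.001 -1.   ] q [ 0.2   0.33  1.22 -0.    1.59 -1.67]
t 24.2 p [624.3 184.7 154. ] F [-2.57 -2.04  4.82] w 0.183 jaw az 107.3 x-axis [-0.001 -0.001 -1.   ] q [ 0.2   0.33  1.21 -0.    1.59 -1.67]
```

View pics/s13.png

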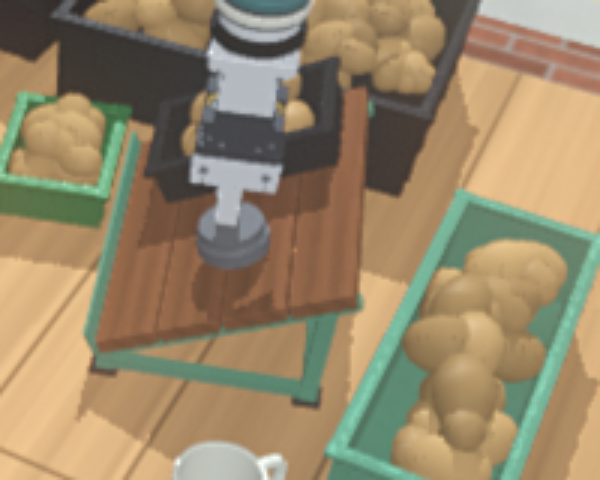

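View pics/w13.png

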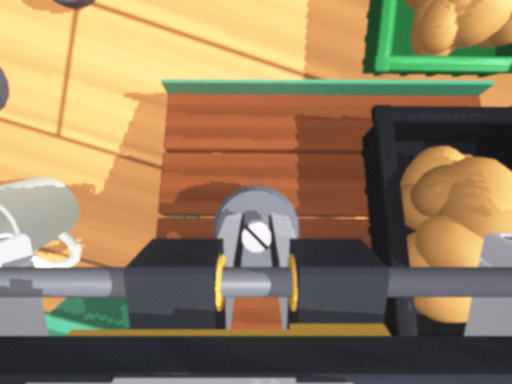

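>>> servo_tool(plan=[[1,0,-1.4,0,255],[2.1,0,-2.8,0,255],[3.3,0,-4.1,0,255],[4.5,0,-5.3,0,255],[4.5,0,-5.3,0,255]])

```text
t: 24.7
position: [0.619, 0.1829, 0.1492]
orientation: [0.699, -0.107, 0.7, 0.106]
contact_force: [-3.0, -2.4, 4.6]
gripper_width: 0.183
```

>>> servo_tool(plan=[[1.2,0,-1.2,0,255],[2.4,0,-2.4,0,255],[3.7,0,-3.6,0,255],[3.7,0,-3.6,0,255],[3.7,0,-3.6,0,255]])

```text
t: 25.2
position: [0.6158, 0.1819, 0.1455]
orientation: [0.699, -0.107, 0.699, 0.106]
contact_force: [-2.1, -1.7, 5.5]
gripper_width: 0.184
```

```bash
cat > tilt.py <<'E'
from cell import robot,vision
from h import *
import cv2,sys
t=sys.argv[1]
o=robot.observe(); st(o)
T=np.eye(4);T[:3,:3]=rot(o["orientation"]).as_matrix();T[:3,3]=o["position"]
p=vision.read_camera("wrist");cv2.imwrite(f"pics/w{t}.png",p["image"][...,::-1]);p["view"]=np.linalg.inv(T@p["hand_eye"]);ww=cloud(p)
p2=vision.read_camera("scene");cv2.imwrite(f"pics/s{t}.png",cv2.resize(p2["image"][60:220,250:450,::-1],None,fx=3,fy=3));ws=cloud(p2);st(robot.observe())
N=np.array([-.4185,-.1305,.8988]);N/=np.linalg.norm(N);x=-N*N[2]+np.array([0,0,1]);x/=np.linalg.norm(x);y=np.cross(N,x)
P=np.array([.638,.192,.0963])
for n,w,im in (("w",ww,p["image"]),("s",ws,p2["image"])):
    q=(w-P)@np.stack([x,y,N],1)
    im=im.astype(int);grey=(im.max(-1)-im.min(-1)<30)
    m=grey&(abs(q[...,0])<.07)&(abs(q[...,1])<.06)&(q[...,2]>.022)&(q[...,2]<.04)
    s=q[m]
    if len(s)<30: print(n,len(s));continue
    # plane fit base top
    for _ in range(5):
        c=s.mean(0);n_=np.linalg.svd(s-c,full_matrices=False)[2][2];n_*=np.sign(n_[2]);d=(s-c)@n_
        s=s[abs(d)<.003]
    h=cv2.minEnclosingCircle((s[:,:2]*1000).astype(np.float32))
    print(n,len(s),"basetop c",(c*1000).round(1),"normal(board)",n_.round(3),"circ",np.round(h[0],1),round(h[1],1))
E
python3 tilt.py 14
```

```text
t 25.2 p [615.8 181.9 145.5] F [-2.08 -1.74  5.46] w 0.184 jaw az 107.3 x-axis [-0.001 -0.001 -1.   ] q [ 0.2   0.32  1.25 -0.    1.57 -1.67]
t 25.3 p [615.8 181.9 145.5] F [-2.24 -3.62  5.13] w 0.184 jaw az 107.3 x-axis [-0.001 -0.001 -1.   ] q [ 0.2   0.32  1.25 -0.    1.57 -1.67]
w 1606 basetop c [-6.8 -2.9 31.7] normal(board) [0.01  0.008 1.   ] circ [-0.6 -2.9] 28.9
s 157 basetop c [ 3.5 -9.7 31. ] normal(board) [ 0.016 -0.042  0.999] circ [ 0.4 -7.4] 30.5
```

View pics/s14.png

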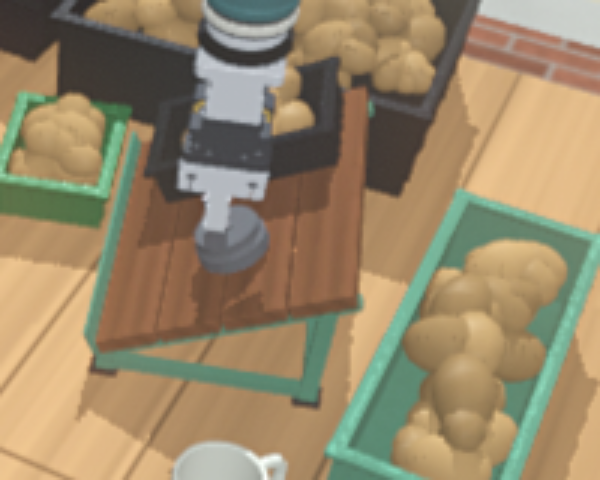

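View pics/w14.png

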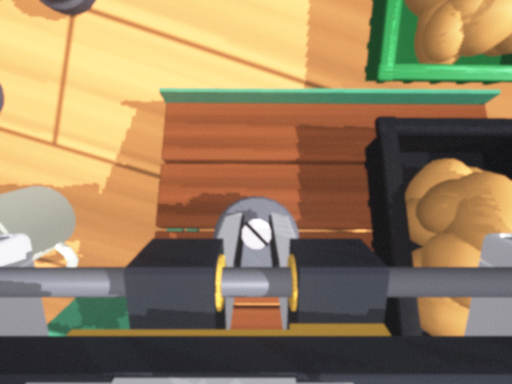

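>>> servo_tool(plan=[[0.6,0,-0.6,0,255],[0.6,0,-0.6,0,255],[0.6,0,-0.6,0,210],[0.6,0,-0.6,0,205],[0.6,0,-0.6,0,200]])

```text
t: 25.8
position: [0.6151, 0.1825, 0.1436]
orientation: [0.698, -0.106, 0.7, 0.107]
contact_force: [1.1, -0.4, -0.7]
gripper_width: 0.213
```

>>> servo_tool(plan=[[0,0,0,0,195],[0,0,0,0,185],[0,0,0,0,170],[0,0,0,0,150],[0,0,0,0,130]])

```text
t: 26.3
position: [0.6155, 0.1823, 0.1447]
orientation: [0.699, -0.106, 0.699, 0.107]
contact_force: [0.4, -0.4, 0.6]
gripper_width: 0.46
```

```bash
python3 tilt.py 15
```

```text
t 26.3 p [615.5 182.3 144.7] F [ 0.38 -0.44  0.55] w 0.46 jaw az 107.3 x-axis [-0.  0. -1.] q [ 0.2   0.32  1.25  0.    1.57 -1.67]
t 26.4 p [615.6 182.2 144.9] F [0.48 0.41 0.78] w 0.488 jaw az 107.3 x-axis [ 0.  0. -1.] q [ 0.2   0.32  1.25  0.    1.57 -1.67]
w 3379 basetop c [-1.6 -2.3 31.4] normal(board) [-0.002  0.003  1.   ] circ [-0.2 -2.8] 28.8
s 146 basetop c [  4.8 -10.8  31.1] normal(board) [ 0.007 -0.051  0.999] circ [ 1.6 -7.5] 30.0
```

View pics/w15.png

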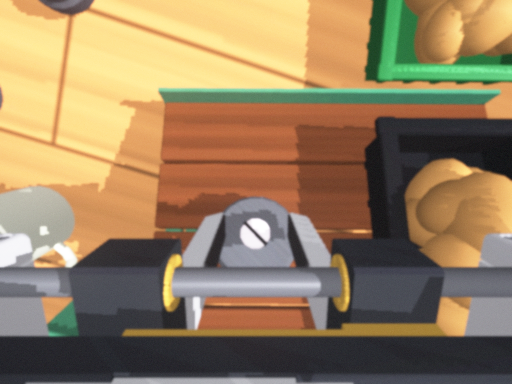

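The released stand is holding, flat on the planks and centred. I'll lift straight up.

>>> servo_tool(plan=[[-5,0,0,0,110],[-15,0,0,0,110],[-35,0,0,0,110],[-65,0,0,0,110],[-100,0,0,0,110]])

```text
t: 26.9
position: [0.6151, 0.182, 0.2457]
orientation: [0.699, -0.106, 0.7, 0.106]
contact_force: [1.1, 1.2, 0.8]
gripper_width: 0.568
```

>>> servo_tool(plan=[[-30,0,-10,0,110],[-40,0,-40,0,110],[-40,0,-80,0,110],[-40,0,-110,0,110],[-40,0,-110,0,110]])

```text
t: 27.4
position: [0.5081, 0.1489, 0.2873]
orientation: [0.7, -0.106, 0.698, 0.106]
contact_force: [-1.0, -0.1, 0.4]
gripper_width: 0.572
```

```bash
python3 tilt.py 16; python3 loc.py 17
```

```text
t 27.4 p [508.1 148.9 287.3] F [-1.04 -0.14  0.37] w 0.572 jaw az 107.3 x-axis [ 0.003  0.    -1.   ] q [ 0.18  0.04  1.3   0.    1.81 -1.69]
t 27.5 p [510.7 149.5 286.4] F [ 0.52  0.29 -0.48] w 0.564 jaw az 107.3 x-axis [ 0.003  0.001 -1.   ] q [ 0.18  0.04  1.29  0.    1.8  -1.69]
w 423 basetop c [-16.8  -2.6  31.4] normal(board) [-0.009 -0.001  1.   ] circ [-0.1 -2.5] 28.7
s 174 basetop c [ 0.9 -7.6 31. ] normal(board) [ 0.01  -0.032  0.999] circ [ 0.2 -5.1] 29.7
t 27.6 p [511.4 149.6 285.3] F [ 0.28 -0.15 -0.17] w 0.571 jaw az 107.3 x-axis [ 0.001  0.    -1.   ] q [ 0.18  0.04  1.29  0.    1.8  -1.69]
(0.61, -0.135) s 308 [ 606.6 -134.6] 29.8 [ 0.6074 -0.1376  0.0628]
(0.61, -0.135) t 291 [ 606.3 -133.1] 29.0 [ 0.6048 -0.1329  0.0657]
(0.61, -0.135) w 925 [ 606.5 -132.2] 29.3 [ 0.6046 -0.1299  0.0634]
(0.494, -0.224) s 326 [ 493.8 -225.4] 30.2 [ 0.4963 -0.227   0.0632]
(0.494, -0.224) t 302 [ 494.1 -223.4] 28.9 [ 0.4937 -0.2218  0.0673]
(0.494, -0.224) w 1096 [ 494.7 -221.3] 29.1 [ 0.4937 -0.2154  0.0545]
(0.468, -0.056) s 255 [472.1 -56.7] 29.6 [ 0.4739 -0.059   0.0635]
(0.468, -0.056) t 304 [472.  -54.3] 28.8 [ 0.4718 -0.0543  0.068 ]
(0.468, -0.056) w 1065 [472.5 -53.6] 29.1 [ 0.4721 -0.0513  0.0644]
```

View pics/s17.png

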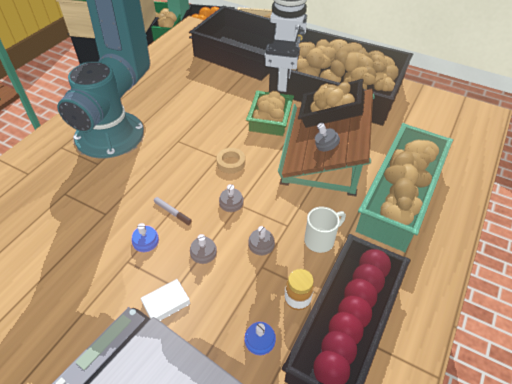

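View pics/w16.png

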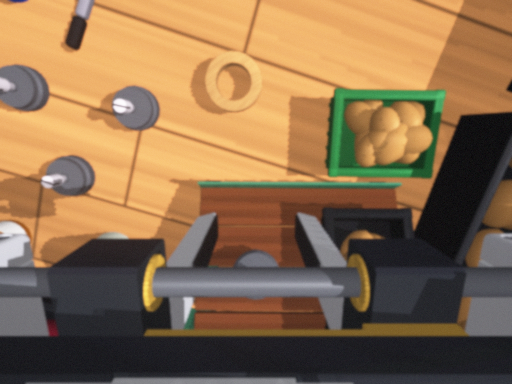

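The scene view shows the stand at (326,137) upright on the planks, and the three worn stands standing on the bench. The estimate has not moved since release, and the gripper touches nothing.

```bash
python3 -c "
from cell import robot
print(robot.hand_in())"
```

```text
the job is handed in; nothing more can be done
None
```

I found the stand that still grips, set it on the display board, and let go. It was holding still when I handed the job in at about 28 s.

**Drag test:** I dragged all four stands low at the base, roughly 20–33 mm each.
- **Three worn stands:** they resisted with about 1–3 N while sliding and under 1 N once the push halted. One sliding reading reached 3.1 N, above the 2 N limit for a worn foot. I put that down to noise, because its halt reading was only 0.5 N.
- **The good stand:** this was the one that started near (0.603, -0.280). It resisted with about 7.4 N sliding and 6.8 N at halt, plus about 4 N vertically. That is above the stated 5–7 N and 3–5 N, so I tested the fourth stand too, and it was clearly worn.

**Placing:** I gripped the stand by the knob and lowered it until the uphill edge of the foot touched. I then tilted it flat by swinging the knob down the slope, with board load at the readings I took staying at about 12 N or less. After that I opened the fingers and moved the gripper clear.

**Last checks:**
- **Position:** the wrist camera puts the stand about 0 mm and 3 mm from the middle of the clear part along its two axes. The scene camera put it 5–7 mm off sideways, still well inside the 50 mm limit.
- **Tilt:** its axis was square to the planks to about 0.01 rad by the wrist camera, and about 0.03 rad by the scene camera.
- **Stillness:** it had not moved measurably in the second or so after release.
- **Everything else:** the other three stands are upright on the bench. In the pictures the other items look untouched, though I did not measure them again.

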